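# Find the flat of a lens cell in the V-block

### The arm

A 6-joint arm with a two-finger parallel gripper is mounted at the origin on a cart in front of the work surface, level with it; the furniture and walls round the work are solid. World frame = base frame: x ahead of the robot, y to its left, z up, the work surface at z = 0. Lengths are in m, angles in rad, forces in N, time in s.
With the tool pointing down it reaches from about 0.425 to 0.95 m from the base axis. Payload 3.5 kg.
Tool frame: the origin (TCP) lies on the centre line of the jaws, within the pads' length; the fingertips stand 25 mm ahead of it and the grasp point (between the pads) lies 6 mm ahead of it (ctrl.finger_overhang is the distance from the TCP to the fingertips, in m); z points along the fingers, y is the line along which they close (so a half turn about z gives the same grasp; the last joint's range is limited). The gripper opens to 85 mm and grips with 20 to 120 N. Pads are 22 mm wide; open, the fingers measure 114 mm over their backs; the gripper's body (76 mm by 85 mm) begins 54 mm behind the grasp point. The pads swing forward as they close: fully open they stand 13 mm farther back than shut.
Start: joints at [0.977, 0.286, 1.577, -0, 1.279, -0.15], TCP at [0.29, 0.61, 0.256] pointing down, gripper open.
Joint ranges: [-2.77, 2.77], [-0.9, 2.22], [0.21, 2.48], [-1.53, 4.67], [0.24, 2.81], [-2.84, 2.84]. Speed limits (rad/s): [2.79, 2.79, 3.14, 3.14, 3.14, 3.14].

### API

Orientations are given as a unit quaternion [x, y, z, w].
In Python, from plant import get_state, imaging, job, ctrl gives the robot as it stands.
- The arm moves only by the tool jog_arm, never from a script. Its argument "increments" is a list of rows, each an object of numbers: "dx", "dy", "dz": the shift along the world's x, y, z each as a share of 12 cm, from -1 to 1; "ax", "ay", "az": the turn, a rotation vector about the world's x, y, z each as a share of pi/2 rad, from -1 to 1; "gripper": the gripper command: -1 is shut, 1 is fully open, values between are in proportion. A call has 1 to 10 rows; each row is the pose to reach, as a shift and turn from the pose commanded when the call began; what a row does not reach only later rows make up. A row lasts 1/10 s, in which the tool goes at most 50 mm and 8.59 degrees, less where a joint would pass 70% of its speed; a pose out of reach is approached as far as the arm can. A call with a number of a shift or a turn outside -1 to 1 is refused whole. A call with a gripper value outside its range is refused whole. The fingers move at their own pace and stop on an object; "force" is the grip in N (left out, the last holds). Time passes only in rows, so rows that repeat a pose let the fingers close. It gives the time, the measured TCP pose, the force, the opening and the grip force at its end, in the units of the state.
- get_state(): the state, without advancing time (a new reading comes with each control period).
- imaging.read_camera(name): name is "side" or "top"; returns a dict with "frame" (400x640x3 uint8, blue, green, red), "depth" (400x640 float32, m along the optical axis (not along the pixel's ray), 0 where there is no reading), "camera_matrix" (3x3 intrinsics, pixels), "extrinsics" (4x4, takes a point from camera to world coordinates). Camera axes: x right, y up, looking along -z (the intrinsics and any distortion apply to the point x, -y, -z); pixel columns grow to the right and rows downward; lengths in m; the calibration is good to about 2 mm. A picture is of the moment at which its call begins.
- job.sign_off(): hands the job in; it is judged then, once.
The state is a dict: "time": time; "qpos": joint angles; "dq": joint speeds; "joint_efforts": joint torques, N m; "eef_pos": TCP position; "tcp_rot": TCP orientation; "contact_force": force on the tool from outside, world axes, zero at the start; "wrist_torque": the same for the moment, N m; "opening": opening from 0.0 (shut) to 1.0 (fully open); "finger_force": force on a finger pad.
Only numpy, scipy, OpenCV 4.12 (cv2) and the standard library are available. Lean on these libraries where they do the work, as an engineer would, in place of code of your own. Each camera call takes 0.05 s, during which the arm holds its last target. There are 200 camera calls.

### The job

Take the round lens cell off its two-bar cradle, stand it on its rim in the groove of the white V-block and let go of it. Then take hold of it again and roll it in the groove until its flat drops flush on one of the two groove walls (either will do), and leave it standing there by itself. Leave the petri dish, the small beaker and the tweezers where they are.

Things in the scene. Friction and masses are not known exactly. Their poses are not given: they have to be found in the camera images.
- cell_center (a point): Centre of the lens cell: a thick steel disc with a dark round window in each face, diameter 70, thickness 24 mm, about 160 g, standing on its rim, axis level. One flat is cut on the rim, 29 mm from the centre and 39 mm long (6 mm deep). Axes: z along the disc's axis; +x from the centre square to the flat (at the start it points up, leaning at most 0.9 rad to either side).
- lens_cell: The same lens cell, origin (disc centre) and axes as above. Pinch it by its two faces (24 mm) near the top of the rim, from above or leaning in the plane of the disc; in a firm grip it turns with the fingers when they swing round its centre.
- cell_flat (a point): Middle of the cell's flat, 29 mm from the disc's centre along its +x.
- cradle_seat (a point): Where the cell's centre lies at the start (within 4 mm) on its cradle: a grey plate 96 x 70 x 8 mm, fixed, with two level steel bars 12 mm thick, 44 mm apart, on which the rim rests, held in four small blocks 22 mm high. This point is 49 mm above the worktop. Axes: x up, z level along the bars, to the front.
- vblock: The V-block, fixed, of white low-friction plastic: 120 mm wide (y), 44 mm along the groove (x, level), 59 mm high (z up), on an aluminium plate 136 x 60 x 6 mm. Origin: middle of its underside. A 90 degree groove runs right through along x; its walls rise at 45 degrees to the block's top, 45 mm to either side. The cell's axis must lie along x, either face to the front.
- groove (a point): Middle of the groove line (where the wall planes meet), 14 mm above the block's underside; axes as the V-block's. The cell's centre is 49.5 mm above this line with its round rim on both walls, 45.3 mm (and 4.2 mm towards that wall) with the flat flush on a wall. Let go with the flat within about 0.2 rad of a wall, the cell drops and squares itself.
- left_wall (a point): Point on the groove wall on the V-block's +y side, 35 mm up the slope from the groove line, mid-length: the middle of the flat lies here when it is flush on this wall. z axis = the wall's outward normal, 45 degrees up and towards -y of the block.
- right_wall (a point): The same on the wall on the -y side; normal 45 degrees up and towards +y.
- petri_dish_mid (a point): Centre of a bystander petri dish, 60 mm across, 15 mm high, loose on the worktop.
- small_beaker_mid (a point): Centre of a bystander glass beaker, 54 mm across, 70 mm high, loose on the worktop.
- loose_tweezers_mid (a point): Centre of bystander steel tweezers, 124 mm long, lying on the worktop.
Mind the look-alikes: they are no part of the job. What is shaped like the lens_cell but pink is not meant.

How it is judged:
On the way:
1. the cell stands on its rim in the V-block's groove, let go, its flat not yet on a wall (x of cell_center in the frame of groove between -0.016 and 0.016 m and y of cell_center in the frame of groove between -0.008 and 0.008 m and z of cell_center in the frame of groove below 0.054 m and angle between the z axis of lens_cell and the x axis of vblock, either way round below 0.15 rad and contact force between the fingers and lens_cell below 0.05 N and not ((angle between the x axis of lens_cell and the z axis of left_wall, either way round below 0.1 rad and distance between cell_flat and left_wall below 0.017 m) or (angle between the x axis of lens_cell and the z axis of right_wall, either way round below 0.1 rad and distance between cell_flat and right_wall below 0.017 m))), for 0.2 s.
At the end, for the whole second after the job is handed in: The lens cell stands by itself, at rest and released, in the groove of the V-block (centre within 16 mm of mid-length and 8 mm of mid-width, axis within 0.15 rad of the groove), with its flat flush on one of the walls (within 0.1 rad; middle of the flat within 17 mm of that wall's marked point) (((angle between the x axis of lens_cell and the z axis of left_wall, either way round below 0.1 rad and distance between cell_flat and left_wall below 0.017 m) or (angle between the x axis of lens_cell and the z axis of right_wall, either way round below 0.1 rad and distance between cell_flat and right_wall below 0.017 m)) and x of cell_center in the frame of groove between -0.016 and 0.016 m and y of cell_center in the frame of groove between -0.008 and 0.008 m and z of cell_center in the frame of groove below 0.054 m and angle between the z axis of lens_cell and the x axis of vblock, either way round below 0.15 rad and contact force between the fingers and lens_cell below 0.05 N and linear speed of lens_cell below 0.02 m/s and angular speed of lens_cell below 0.2 rad/s); the robot touches nothing.
It fails at once if the petri dish was moved by more than 30 mm (distance of petri_dish_mid from where it was at the start of the episode above 0.03 m).
It fails at once if the small beaker was moved by more than 30 mm (distance of small_beaker_mid from where it was at the start of the episode above 0.03 m).
It fails at once if the tweezers was moved by more than 30 mm (distance of loose_tweezers_mid from where it was at the start of the episode above 0.03 m).
It also fails if it takes over 67 s, if anything falls off the work surface, if the arm or the gripper's body presses on something with over 40 N, if the wrist force passes 120 N, or if a joint passes its speed limit or range.

## Working session

There is one attempt and no reset: what is moved stays moved. The work goes in short steps, Python scripts to look and compute and a tool call to move; the robot and the scene stay as the last step left them, time stands still between calls to the robot, and variables do not carry over. Pictures are saved under pics/ and viewed, at most 10 in all, crops included, and the job is handed in when it is done.

Besides the shell and the picture viewer there is one more tool, called after "Request:" as a command line: name --argument value ..., lists and objects as JSON in quotes. jog_arm: Moves the arm, as the interface text tells. Shift numbers are shares of 12 cm and turn numbers shares of pi/2 rad, none past 1 either way. Its arguments: {"type":"object","properties":{"increments":{"type":"array"},"force":{"type":"number"}},"required":["increments"]}

```bash
mkdir -p pics && cat > h.py <<'E'
import numpy as np, cv2
from plant import get_state, imaging, job, ctrl
def cam(n):
    c=imaging.read_camera(n); 
    K=np.array(c['camera_matrix']);T=np.array(c['extrinsics']);d=c['depth']
    v,u=np.mgrid[0:d.shape[0],0:d.shape[1]]
    P=np.stack([(u-K[0,2])/K[0,0]*d,-(v-K[1,2])/K[1,1]*d,-d],-1)@T[:3,:3].T+T[:3,3]
    P[d==0]=np.nan
    return c['frame'],P,K,T
E
python3 - <<'E'
from h import *
s=get_state();print(s['time'],s['eef_pos'],s['tcp_rot'],ctrl.finger_overhang)
for n in('side','top'):
    f,P,K,T=cam(n);cv2.imwrite(f'pics/{n}0.png',f);np.savez(f'{n}0.npz',f=f,P=P,K=K,T=T);print(n,K,T)
E
```

```text
0.0 [0.28945361 0.60911137 0.25491793] [ 2.20093261e-01  9.75478081e-01 -1.12503125e-03 -4.52359089e-04] 0.025
side [[428.87080106   0.         323.0364389 ]
 [  0.         428.87080106 194.2697042 ]
 [  0.           0.           1.        ]] [[ 0.99744023  0.01027244 -0.07076339  0.46580172]
 [-0.06907402  0.39427674 -0.91639218 -0.82112051]
 [ 0.01848677  0.91893435  0.39397704  0.44853982]
 [ 0.          0.          0.          1.        ]]
top [[491.39557246   0.         316.93585816]
 [  0.         491.39557246 205.87330979]
 [  0.           0.           1.        ]] [[ 0.01901856  0.99672255 -0.07862863  0.41671411]
 [-0.99980891  0.01860386 -0.00600337  0.06057921]
 [-0.0045209   0.07872778  0.9968859   1.29002643]
 [ 0.          0.          0.          1.        ]]
```

View pics/side0.png

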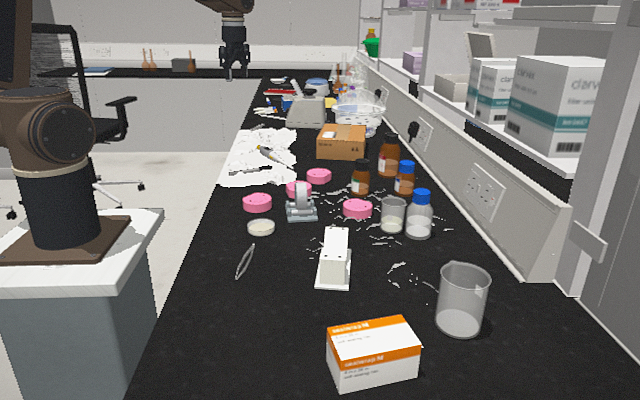

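View pics/top0.png

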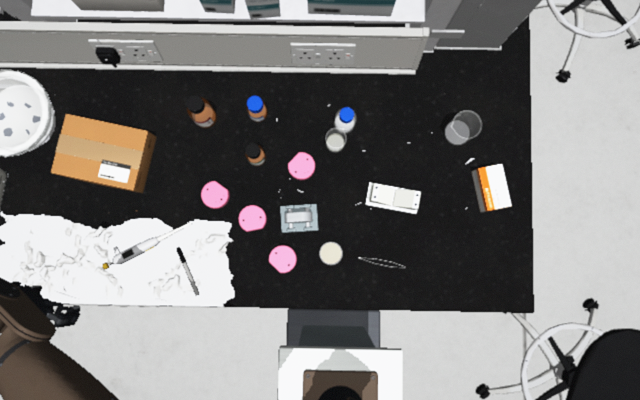

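The steel cell sits on the cradle (side 300,200; top 299,216). The pink discs (top 215,194; 252,218; 283,259; 301,166) are look-alikes lying flat. The V-block is at top (393,198). I'll confirm this with a crop and the depth data.

```bash
python3 - <<'E'
from h import *
S=np.load('side0.npz');Tp=np.load('top0.npz')
a=cv2.resize(S['f'][170:300,235:365],(390,390),interpolation=cv2.INTER_CUBIC)
b=cv2.resize(Tp['f'][160:290,270:440],(400,306),interpolation=cv2.INTER_CUBIC)
o=np.zeros((390,800,3),np.uint8);o[:,:390]=a;o[:306,395:795]=b;cv2.imwrite('pics/crop0.png',o)
P=Tp['P']
# cradle plate rect, vblock plate rect, via top depth
def rect(reg,lo,hi):
    r0,r1,c0,c1=reg;p=P[r0:r1,c0:c1].reshape(-1,3);p=p[(p[:,2]>lo)&(p[:,2]<hi)]
    return len(p),p.mean(0).round(4),cv2.minAreaRect(p[:,:2].astype(np.float32)*1000)
print('cell',rect((195,240,275,325),.058,.1))
print('cell hi',rect((195,240,275,325),.075,.1))
print('bars',rect((195,240,275,325),.012,.045))
print('cradle',rect((195,240,275,325),.004,.1))
print('vb all',rect((170,225,355,435),.004,.1))
print('vb top',rect((170,225,355,435),.056,.08))
print('vb lo',rect((170,225,355,435),.012,.03))
z=P[170:225,355:435,2];print(np.nanmax(z))
for n,r in(('dish',(238,270,315,345)),('beaker',(125,155,322,350)),('tw',(250,275,352,412))): print(n,rect(r,.003,.1))
PS=S['P'];p=PS[180:225,280:322].reshape(-1,3);p=p[p[:,2]>.03];print(p.min(0),p.max(0),np.nanpercentile(p,[2,98],axis=0))
E
```

```text
cell (267, array([0.4857, 0.116 , 0.0733]), ((485.79534912109375, 116.07500457763672), (24.82524871826172, 67.82820129394531), 4.824675559997559))
cell hi (121, array([0.4863, 0.1107, 0.0786]), ((486.291748046875, 113.71375274658203), (23.680233001708984, 47.540313720703125), 7.67779016494751))
bars (199, array([0.4857, 0.1148, 0.0195]), ((486.6776123046875, 116.1965103149414), (67.09398651123047, 84.62651062011719), 5.243744373321533))
cradle (922, array([0.4856, 0.1148, 0.0301]), ((488.8527526855469, 114.11444854736328), (115.30970001220703, 126.60247802734375), 2.941866397857666))
vb all (1145, array([ 0.5431, -0.1278,  0.0328]), ((545.4955444335938, -135.84503173828125), (142.4093780517578, 208.1090850830078), 1.3542073965072632))
vb top (190, array([ 0.5444, -0.1278,  0.0585]), ((544.0374755859375, -127.97471618652344), (119.8051986694336, 43.621341705322266), 80.61546325683594))
vb lo (244, array([ 0.5426, -0.1271,  0.0217]), ((544.7996215820312, -127.49004364013672), (118.24411010742188, 44.93572998046875), 80.35066223144531))
0.0648423611107356
dish (451, array([0.3968, 0.0319, 0.0132]), ((394.5997314453125, 30.402671813964844), (80.47795104980469, 70.44621276855469), 1.360249638557434))
beaker (517, array([0.6932, 0.0222, 0.0382]), ((696.6618041992188, 22.459840774536133), (70.35672760009766, 71.45683288574219), 1.2259199619293213))
tw (125, array([ 0.3763, -0.095 ,  0.005 ]), ((374.94610595703125, -102.5162124633789), (62.08961868286133, 153.6203155517578), 1.0886274576187134))
[0.47136923 0.0748518  0.03004714] [0.49897652 0.1404166  0.08120191] [[0.47149216 0.07652105 0.0313567 ]
 [0.49876844 0.12439925 0.07978145]]
```

View pics/crop0.png

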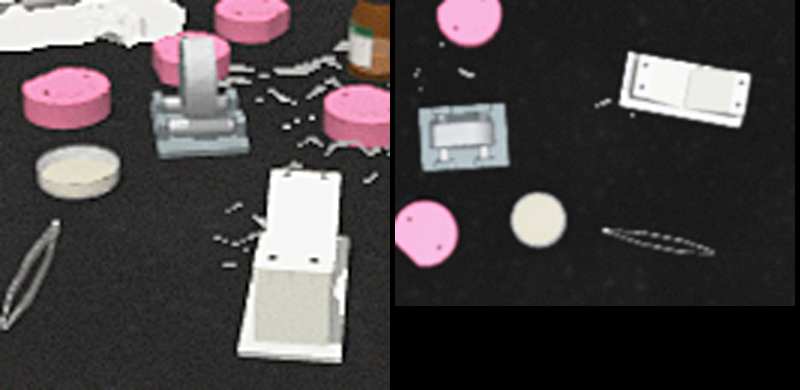

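Confirmed: the steel cell stands on the cradle (crop 200,75), its axis about 5° off world x. The pink discs lie flat on the bench. The V-block is the white one (crop 685,90). Next I'll get the flat direction from the rim profile.

```bash
python3 - <<'E'
from h import *
S=np.load('side0.npz');Tp=np.load('top0.npz')
w=np.radians(5.0);ax=np.array([np.cos(w),np.sin(w)]);t=np.array([-np.sin(w),np.cos(w)])
Q=[]
for P,r in((Tp['P'],(195,240,275,325)),(S['P'],(175,225,280,322))):
    p=P[r[0]:r[1],r[2]:r[3]].reshape(-1,3);p=p[(p[:,2]>.045)]
    m=np.abs((p[:,:2]-[.4857,.116])@ax)<.009; p=p[m]
    a=(p[:,:2]-[.4857,.116])@t; z=p[:,2]-.049
    b=np.round(np.degrees(np.arctan2(a,z))/8)*8
    for k in np.unique(b): 
        q=b==k; print(int(k),q.sum(),(np.median(np.hypot(a,z)[q])*1000).round(1),(np.median(a[q])*1000).round(1),(np.median(z[q])*1000).round(1))
    print()
P=Tp['P'][170:225,355:435].reshape(-1,3);P=P[P[:,2]>.01]
w=np.radians(-9.5);X=np.array([np.cos(w),np.sin(w)]);Y=np.array([-np.sin(w),np.cos(w)])
d=P[:,:2]-[.544,-.128];u=d@X;v=d@Y
for k in range(-60,61,6):
    q=(np.abs(v*1000-k)<3)&(abs(u)<.018);print(k,q.sum(),(np.median(P[q,2])*1000).round(1) if q.any() else '')
E
```

```text
-80 4 34.4 -33.8 6.6
-72 3 34.8 -33.5 9.3
-64 8 34.2 -31.1 15.4
-56 6 33.8 -28.5 18.0
-48 13 33.5 -24.5 21.8
-40 8 33.3 -21.4 25.5
-32 15 33.5 -16.9 27.8
-24 9 32.6 -13.7 29.5
-16 14 33.2 -9.3 31.9
-8 13 31.3 -4.5 31.3
0 11 28.9 0.3 28.8
8 14 27.1 3.8 26.8
16 13 29.0 8.2 27.8
24 10 28.7 11.9 25.8
32 9 29.5 15.6 25.2
40 11 29.1 18.7 22.2
48 13 30.9 23.3 20.3
56 10 33.6 28.1 18.8
64 7 34.3 30.9 14.9
72 5 35.2 33.4 12.1
80 4 35.1 34.7 5.9

-96 12 37.1 -37.0 -2.7
-88 16 36.9 -36.8 1.3
-80 18 37.3 -36.7 6.5
-72 17 37.0 -34.8 11.1
-64 16 35.8 -31.9 15.5
-56 17 35.9 -29.8 19.8
-48 15 33.5 -25.8 22.3
-40 14 34.0 -22.0 25.7
-32 11 34.5 -17.7 28.9
-24 12 33.3 -14.0 30.3
-16 2 31.4 -9.8 29.9
48 3 30.2 23.5 19.0

-60 17 56.7
-54 36 57.8
-48 32 58.0
-42 43 53.8
-36 37 47.8
-30 38 41.9
-24 37 37.0
-18 37 30.3
-12 38 24.1
-6 35 17.1
0 16 13.8
6 28 19.2
12 26 24.9
18 29 30.9
24 31 37.8
30 31 43.7
36 29 49.7
42 30 54.5
48 32 57.6
54 35 58.2
60 35 47.2
```

Request:
jog_arm --increments '[{"dx": 0.4,"dy": -0.4,"az": -0.1},{"dx": 0.8,"dy": -0.8,"az": -0.2},{"dx": 1,"dy": -1,"az": -0.25},{"dx": 1,"dy": -1,"az": -0.25}]'

```text
$.increments[0]: bad value
```

The flat points about 24° from up, towards +y. The groove centre is at about (0.544, -0.1285), z 0.014, with the groove line at yaw -9.5°. The jog rows probably need every key, so I'll retry with all of them.

Request:
jog_arm --increments '[{"dx": 0.4,"dy": -1,"dz": 0,"ax": 0,"ay": 0,"az": -0.16,"gripper": 1},{"dx": 0.4,"dy": -1,"dz": 0,"ax": 0,"ay": 0,"az": -0.16,"gripper": 1},{"dx": 0.4,"dy": -1,"dz": 0,"ax": 0,"ay": 0,"az": -0.16,"gripper": 1},{"dx": 0.4,"dy": -1,"dz": 0,"ax": 0,"ay": 0,"az": -0.16,"gripper": 1}]' --force 60

```text
time: 0.5
eef_pos: [0.3388, 0.4868, 0.2557]
tcp_rot: [0.342, 0.94, -0.001, 0.0]
contact_force: [-0.5, 0.4, -0.0]
opening: 1.0
finger_force: 0.0
```

Request:
jog_arm --increments '[{"dx": 0.4,"dy": -1,"dz": 0,"ax": 0,"ay": 0,"az": -0.17,"gripper": 1},{"dx": 0.4,"dy": -1,"dz": 0,"ax": 0,"ay": 0,"az": -0.17,"gripper": 1},{"dx": 0.4,"dy": -1,"dz": 0,"ax": 0,"ay": 0,"az": -0.17,"gripper": 1},{"dx": 0.4,"dy": -1,"dz": 0,"ax": 0,"ay": 0,"az": -0.17,"gripper": 1}]'

```text
time: 0.9
eef_pos: [0.3866, 0.3677, 0.2561]
tcp_rot: [0.464, 0.886, -0.0, 0.0]
contact_force: [-0.7, -0.3, -0.1]
opening: 1.002
finger_force: 0.0
```

Request:
jog_arm --increments '[{"dx": 0.4,"dy": -1,"dz": 0,"ax": 0,"ay": 0,"az": -0.17,"gripper": 1},{"dx": 0.4,"dy": -1,"dz": 0,"ax": 0,"ay": 0,"az": -0.17,"gripper": 1},{"dx": 0.4,"dy": -1,"dz": 0,"ax": 0,"ay": 0,"az": -0.17,"gripper": 1},{"dx": 0.4,"dy": -1,"dz": 0,"ax": 0,"ay": 0,"az": -0.17,"gripper": 1}]'

```text
time: 1.3
eef_pos: [0.4348, 0.2484, 0.2563]
tcp_rot: [0.578, 0.816, 0.0, 0.0]
contact_force: [-0.8, 0.7, -0.4]
opening: 0.999
finger_force: 0.0
```

Request:
jog_arm --increments '[{"dx": 0.4,"dy": -1,"dz": 0,"ax": 0,"ay": 0,"az": -0.162,"gripper": 1},{"dx": 0.4,"dy": -1,"dz": 0,"ax": 0,"ay": 0,"az": -0.162,"gripper": 1},{"dx": 0.4,"dy": -1,"dz": 0,"ax": 0,"ay": 0,"az": -0.162,"gripper": 1},{"dx": 0.4,"dy": -1,"dz": 0,"ax": 0,"ay": 0,"az": -0.162,"gripper": 1},{"dx": 0.4,"dy": -1,"dz": 0,"ax": 0,"ay": 0,"az": -0.162,"gripper": 1}]'

```text
time: 1.8
eef_pos: [0.4818, 0.1309, 0.2561]
tcp_rot: [0.676, 0.737, 0.0, -0.001]
contact_force: [0.6, -0.1, 0.4]
opening: 1.002
finger_force: 0.0
```

```bash
cat > plan.py <<'E'
from h import *
from scipy.spatial.transform import Rotation as R
def target(c,yaw,phi,r):
    w,f=np.radians(yaw),np.radians(phi)
    ax=np.array([np.cos(w),np.sin(w),0]);t=np.array([-np.sin(w),np.cos(w),0])
    d=np.sin(f)*t+np.array([0,0,np.cos(f)])
    return np.array(c)+r*d, R.from_matrix(np.column_stack([np.cross(ax,-d),ax,-d]))
def plan(wps,p0=None,R0=None):
    s=get_state()
    p0=np.array(s['eef_pos']) if p0 is None else p0; R0=R.from_quat(s['tcp_rot']) if R0 is None else R0
    for w in wps:
        p,Rt=target(*w); print(w[2:],((p-p0)/.12).round(3),((Rt*R0.inv()).as_rotvec()/(np.pi/2)).round(3))
    return p,Rt
E
python3 - <<'E'
from plan import *
C=[.4857,.1162,.049]
a=plan([(C,5,-28,.145)]);plan([(C,5,-28,.06),(C,5,-28,.03)],*a)
E
```

```text
(-28, 0.145) [ 0.082 -0.687 -0.659] [ 0.309  0.027 -0.   ]
(-28, 0.06) [-0.029  0.331 -0.625] [0. 0. 0.]
(-28, 0.03) [-0.039  0.448 -0.846] [0. 0. 0.]
```

Request:
jog_arm --increments '[{"dx": 0.082,"dy": -0.4,"dz": -0.1,"ax": 0.09,"ay": 0.008,"az": 0,"gripper": 1},{"dx": 0.082,"dy": -0.687,"dz": -0.3,"ax": 0.18,"ay": 0.016,"az": 0,"gripper": 1},{"dx": 0.082,"dy": -0.687,"dz": -0.5,"ax": 0.26,"ay": 0.023,"az": 0,"gripper": 1},{"dx": 0.082,"dy": -0.687,"dz": -0.659,"ax": 0.309,"ay": 0.027,"az": 0,"gripper": 1},{"dx": 0.082,"dy": -0.687,"dz": -0.659,"ax": 0.309,"ay": 0.027,"az": 0,"gripper": 1},{"dx": 0.082,"dy": -0.687,"dz": -0.659,"ax": 0.309,"ay": 0.027,"az": 0,"gripper": 1},{"dx": 0.082,"dy": -0.687,"dz": -0.659,"ax": 0.309,"ay": 0.027,"az": 0,"gripper": 1}]'

```text
time: 2.5
eef_pos: [0.4924, 0.0485, 0.1789]
tcp_rot: [0.655, 0.717, 0.163, -0.177]
contact_force: [-0.9, -0.3, -0.3]
opening: 0.996
finger_force: 0.0
```

```bash
python3 - <<'E'
from plan import *
C=[.4857,.1162,.049]
s=get_state();print(s['eef_pos'],s['qpos'])
plan([(C,5,-28,.145),(C,5,-28,.06),(C,5,-28,.03)])
f,P,K,T=cam('side');cv2.imwrite('pics/s1.png',cv2.resize(f[90:260,200:400],(800,600)[:1]*1+(680,)) if 0 else cv2.resize(f[110:250,220:390],(680,560)))
E
```

```text
[0.49243008 0.04848636 0.17886943] [-0.3122745   0.02231913  2.07590183  0.46625983  1.27749987 -0.59277232]
(-28, 0.145) [-0.007 -0.001 -0.015] [ 0.002  0.002 -0.002]
(-28, 0.06) [-0.036  0.33  -0.641] [ 0.002  0.002 -0.002]
(-28, 0.03) [-0.046  0.447 -0.862] [ 0.002  0.002 -0.002]
```

View pics/s1.png

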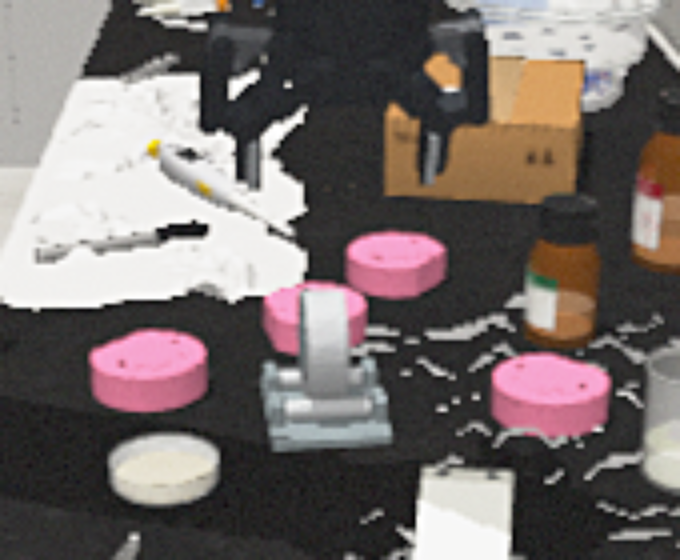

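The open fingers (crop x 250 and 430, row 180) straddle the cell (325,340) with free space below, so I'll descend and grip.

Request:
jog_arm --increments '[{"dx": -0.02,"dy": 0.16,"dz": -0.31,"ax": 0,"ay": 0,"az": 0,"gripper": 1},{"dx": -0.036,"dy": 0.33,"dz": -0.641,"ax": 0,"ay": 0,"az": 0,"gripper": 1},{"dx": -0.046,"dy": 0.447,"dz": -0.855,"ax": 0,"ay": 0,"az": 0,"gripper": 1},{"dx": -0.046,"dy": 0.447,"dz": -0.855,"ax": 0,"ay": 0,"az": 0,"gripper": 1}]'

```text
time: 2.95
eef_pos: [0.4833, 0.1033, 0.0724]
tcp_rot: [0.655, 0.716, 0.161, -0.181]
contact_force: [-0.6, 0.6, 0.2]
opening: 0.999
finger_force: 0.0
```

Request:
jog_arm --increments '[{"dx": 0,"dy": 0,"dz": 0,"ax": 0,"ay": 0,"az": 0,"gripper": -1},{"dx": 0,"dy": 0,"dz": 0,"ax": 0,"ay": 0,"az": 0,"gripper": -1},{"dx": 0,"dy": 0,"dz": 0,"ax": 0,"ay": 0,"az": 0,"gripper": -1},{"dx": 0,"dy": 0,"dz": 0,"ax": 0,"ay": 0,"az": 0,"gripper": -1},{"dx": 0,"dy": 0,"dz": 0,"ax": 0,"ay": 0,"az": 0,"gripper": -1},{"dx": 0,"dy": 0,"dz": 0,"ax": 0,"ay": 0,"az": 0,"gripper": -1},{"dx": 0,"dy": 0,"dz": 0,"ax": 0,"ay": 0,"az": 0,"gripper": -1},{"dx": 0,"dy": 0,"dz": 0,"ax": 0,"ay": 0,"az": 0,"gripper": -1}]'

```text
time: 3.75
eef_pos: [0.4873, 0.1002, 0.0759]
tcp_rot: [0.656, 0.716, 0.164, -0.177]
contact_force: [-0.5, -2.4, 6.6]
opening: 0.269
finger_force: 60.1
```

Request:
jog_arm --increments '[{"dx": 0,"dy": 0,"dz": 0.15,"ax": 0,"ay": 0,"az": 0,"gripper": -1},{"dx": 0,"dy": 0,"dz": 0.4,"ax": 0,"ay": 0,"az": 0,"gripper": -1},{"dx": 0,"dy": 0,"dz": 0.7,"ax": 0,"ay": 0,"az": 0,"gripper": -1},{"dx": 0,"dy": 0,"dz": 0.95,"ax": 0,"ay": 0,"az": 0,"gripper": -1},{"dx": 0,"dy": 0,"dz": 0.95,"ax": 0,"ay": 0,"az": 0,"gripper": -1}]'

```text
time: 4.25
eef_pos: [0.4885, 0.1003, 0.1927]
tcp_rot: [0.655, 0.716, 0.165, -0.174]
contact_force: [1.4, -0.2, -1.2]
opening: 0.266
finger_force: 59.3
```

```bash
python3 - <<'E'
from plan import *
s=get_state();print(s['eef_pos'],s['finger_force'],s['contact_force'])
plan([([.51,.02,.145],-2.25,0,.03)])
a=plan([([.515,.01,.145],-2.25,0,.03)])
b=plan([([.54,-.09,.145],-9.5,28,.03)],*a)
plan([([.544,-.1285,.145],-9.5,28,.03),([.544,-.1285,.0665],-9.5,28,.03)],*b)
E
```

```text
[0.48848782 0.10034011 0.19273016] 59.33331906795502 [ 1.35807811 -0.17558095 -1.2180496 ]
(0, 0.03) [ 0.179 -0.67  -0.148] [-0.309 -0.002 -0.08 ]
(0, 0.03) [ 0.221 -0.753 -0.148] [-0.309 -0.002 -0.08 ]
(28, 0.03) [ 0.228 -0.718 -0.029] [-0.31   0.032 -0.079]
(28, 0.03) [ 0.033 -0.321  0.   ] [0. 0. 0.]
(28, 0.03) [ 0.033 -0.321 -0.654] [0. 0. 0.]
```

Request:
jog_arm --increments '[{"dx": 0.05,"dy": -0.18,"dz": -0.03,"ax": -0.075,"ay": 0,"az": -0.02,"gripper": -1},{"dx": 0.1,"dy": -0.37,"dz": -0.07,"ax": -0.15,"ay": 0,"az": -0.04,"gripper": -1},{"dx": 0.16,"dy": -0.56,"dz": -0.11,"ax": -0.23,"ay": 0,"az": -0.06,"gripper": -1},{"dx": 0.221,"dy": -0.753,"dz": -0.148,"ax": -0.309,"ay": -0.002,"az": -0.08,"gripper": -1},{"dx": 0.221,"dy": -0.753,"dz": -0.148,"ax": -0.309,"ay": -0.002,"az": -0.08,"gripper": -1}]'

```text
time: 4.75
eef_pos: [0.5117, 0.0106, 0.1685]
tcp_rot: [0.722, 0.692, -0.003, -0.005]
contact_force: [-0.5, 0.2, -2.2]
opening: 0.273
finger_force: 59.3
```

Request:
jog_arm --increments '[{"dx": 0.05,"dy": -0.18,"dz": -0.01,"ax": -0.075,"ay": 0.008,"az": -0.02,"gripper": -1},{"dx": 0.11,"dy": -0.36,"dz": -0.02,"ax": -0.15,"ay": 0.016,"az": -0.04,"gripper": -1},{"dx": 0.17,"dy": -0.54,"dz": -0.03,"ax": -0.23,"ay": 0.024,"az": -0.06,"gripper": -1},{"dx": 0.228,"dy": -0.718,"dz": -0.029,"ax": -0.31,"ay": 0.032,"az": -0.079,"gripper": -1},{"dx": 0.261,"dy": -1,"dz": -0.029,"ax": -0.31,"ay": 0.032,"az": -0.079,"gripper": -1},{"dx": 0.261,"dy": -1,"dz": -0.029,"ax": -0.31,"ay": 0.032,"az": -0.079,"gripper": -1},{"dx": 0.261,"dy": -1,"dz": -0.029,"ax": -0.31,"ay": 0.032,"az": -0.079,"gripper": -1}]'

```text
time: 5.45
eef_pos: [0.5428, -0.1093, 0.1657]
tcp_rot: [0.743, 0.625, -0.186, 0.151]
contact_force: [-0.9, 0.3, -1.6]
opening: 0.27
finger_force: 59.3
```

```bash
python3 - <<'E'
from plan import *
s=get_state();print(s['eef_pos'],s['finger_force'],s['contact_force'],s['qpos'])
C=[.544,-.1285,.0635]
plan([([.544,-.1285,.145],-9.5,28,.03),(C,-9.5,28,.03)])
f,P,K,T=cam('side');cv2.imwrite('pics/s2.png',cv2.resize(f[150:310,260:420],(600,600)))
f,P,K,T=cam('top')
q=P[120:260,330:450].reshape(-1,3); w=np.radians(-9.5);X=np.array([np.cos(w),np.sin(w)]);Y=np.array([-np.sin(w),np.cos(w)])
d=q[:,:2]-[.544,-.1285];u=d@X*1000;v=d@Y*1000;z=q[:,2]*1000
m=(z>115)&(z<185)&(abs(u)<40)&(abs(v)<45)
for k in range(-40,41,5):
    n=m&(abs(v-k)<2.5); 
    if n.sum(): print(k,n.sum(),np.percentile(u[n],[5,50,95]).round(1),np.median(z[n]).round(1))
E
```

```text
[ 0.54278849 -0.10934667  0.16572296] 59.27619159221649 [-0.93079743  0.31297477 -1.59974447] [-0.19245298  0.16719987  1.94540971 -0.55066186  1.09650872  0.25316048]
(28, 0.03) [ 0.029 -0.044  0.048] [-0.004 -0.005  0.006]
(28, 0.03) [ 0.029 -0.044 -0.631] [-0.004 -0.005  0.006]
-25 16 [-16.4  -6.5   5.2] 151.3
-20 24 [-16.1  -8.4   5.7] 159.3
-15 24 [-16.1  -6.1   6.5] 163.4
-10 28 [-16.3  -7.4   7.3] 167.1
-5 27 [-16.3  -7.6   6.2] 169.7
0 28 [-16.3  -5.8   7.7] 170.6
5 36 [-20.3  -5.6  15.3] 170.4
10 41 [-26.1  -5.4  17.2] 170.7
15 39 [-25.4  -4.4  14.7] 172.2
20 25 [-24.6   0.1  10.5] 170.5
25 14 [-29.7  -0.4   9.3] 168.8
```

View pics/s2.png

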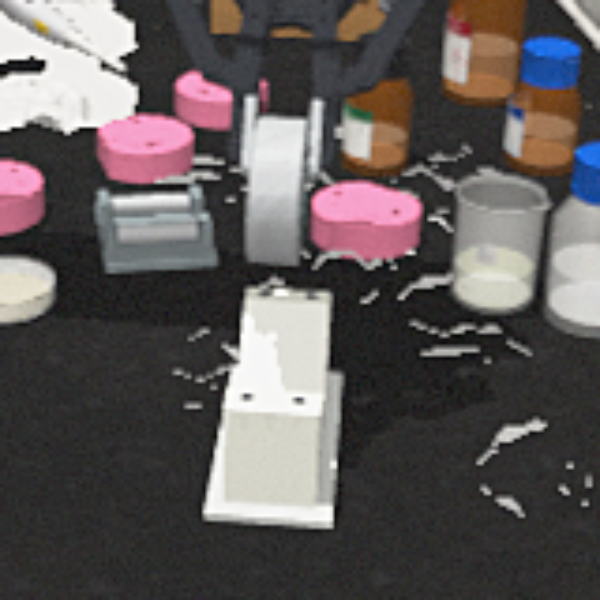

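The cell is held upright above the groove (crop 275,190). From depth its centre is at (u,v,z) = (-4.6, 6, 137) mm in groove axes. I'll correct this and lower it.

Request:
jog_arm --increments '[{"dx": 0.03,"dy": -0.055,"dz": 0,"ax": -0.004,"ay": -0.005,"az": 0.006,"gripper": -1},{"dx": 0.03,"dy": -0.055,"dz": -0.2,"ax": -0.004,"ay": -0.005,"az": 0.006,"gripper": -1},{"dx": 0.03,"dy": -0.055,"dz": -0.4,"ax": -0.004,"ay": -0.005,"az": 0.006,"gripper": -1},{"dx": 0.03,"dy": -0.055,"dz": -0.52,"ax": -0.004,"ay": -0.005,"az": 0.006,"gripper": -1},{"dx": 0.03,"dy": -0.055,"dz": -0.57,"ax": -0.004,"ay": -0.005,"az": 0.006,"gripper": -1},{"dx": 0.03,"dy": -0.055,"dz": -0.59,"ax": -0.004,"ay": -0.005,"az": 0.006,"gripper": -1},{"dx": 0.03,"dy": -0.055,"dz": -0.59,"ax": -0.004,"ay": -0.005,"az": 0.006,"gripper": -1},{"dx": 0.03,"dy": -0.055,"dz": -0.59,"ax": -0.004,"ay": -0.005,"az": 0.006,"gripper": -1}]'

```text
time: 6.35
eef_pos: [0.5484, -0.1163, 0.0978]
tcp_rot: [0.74, 0.627, -0.184, 0.16]
contact_force: [-0.3, 0.5, -1.4]
opening: 0.269
finger_force: 59.3
```

Request:
jog_arm --increments '[{"dx": 0,"dy": 0,"dz": -0.015,"ax": 0,"ay": 0,"az": 0,"gripper": -1},{"dx": 0,"dy": 0,"dz": -0.03,"ax": 0,"ay": 0,"az": 0,"gripper": -1},{"dx": 0,"dy": 0,"dz": -0.03,"ax": 0,"ay": 0,"az": 0,"gripper": -1}]'

```text
time: 6.65
eef_pos: [0.5475, -0.1161, 0.093]
tcp_rot: [0.74, 0.627, -0.185, 0.159]
contact_force: [-0.5, -0.3, -1.0]
opening: 0.266
finger_force: 59.3
```

```bash
cat > look.py <<'E'
from plan import *
def look(tag=None,zmin=.061):
    s=get_state();print(s['eef_pos'],s['contact_force'],s['finger_force'])
    f,P,K,T=cam('top')
    q=P[120:260,330:450].reshape(-1,3); w=np.radians(-9.5);X=np.array([np.cos(w),np.sin(w)]);Y=np.array([-np.sin(w),np.cos(w)])
    d=q[:,:2]-[.544,-.1285];u=d@X*1000;v=d@Y*1000;z=q[:,2]*1000
    m=(z>zmin*1000)&(z<115)&(abs(u)<40)&(abs(v)<45)
    for k in range(-40,41,5):
        n=m&(abs(v-k)<2.5)
        if n.sum(): print(k,n.sum(),np.percentile(u[n],[5,50,95]).round(1),np.median(z[n]).round(1), 'r',np.round(np.hypot(k,np.median(z[n])-62.5),1),'ang',np.degrees(np.arctan2(k,np.median(z[n])-62.5)).round())
    if tag:
        g,*_=cam('side');cv2.imwrite(f'pics/{tag}.png',cv2.resize(g[170:310,270:410],(600,600)))
E
python3 -c "from look import *;look()"
```

```text
[ 0.54747663 -0.11611151  0.09296554] [-0.45619366 -0.31308978 -1.04026067] 59.29041266441345
-40 1 [18.6 18.6 18.6] 62.3 r 40.0 ang -90.0
-35 4 [-6.7  1.5 10.1] 75.3 r 37.3 ang -70.0
-30 17 [-9.6 -0.4 12.6] 81.8 r 35.7 ang -57.0
-25 18 [-9.2  1.2 10.6] 87.9 r 35.6 ang -45.0
-20 19 [-9.5  0.3 14.1] 91.0 r 34.8 ang -35.0
-15 24 [-9.9  0.1 12.5] 94.3 r 35.2 ang -25.0
-10 24 [-9.8  0.3 13. ] 97.2 r 36.2 ang -16.0
-5 25 [-10.5  -0.2  11.9] 99.2 r 37.0 ang -8.0
0 31 [-15.5   4.2  21.7] 98.1 r 35.6 ang 0.0
5 35 [-18.7   0.7  24.3] 97.3 r 35.2 ang 8.0
10 36 [-21.6   2.6  18.7] 98.5 r 37.4 ang 16.0
15 29 [-22.4   3.7  15.9] 99.6 r 40.0 ang 22.0
20 8 [-17.6   7.5  25. ] 97.1 r 40.0 ang 30.0
25 1 [-21.9 -21.9 -21.9] 112.0 r 55.4 ang 27.0
30 2 [-27.4 -24.  -20.6] 114.3 r 59.9 ang 30.0
```

Request:
jog_arm --increments '[{"dx": 0,"dy": 0.004,"dz": -0.015,"ax": 0,"ay": 0,"az": 0,"gripper": -1},{"dx": 0,"dy": 0.004,"dz": -0.015,"ax": 0,"ay": 0,"az": 0,"gripper": -1}]'

```text
time: 6.9
eef_pos: [0.5476, -0.1159, 0.0913]
tcp_rot: [0.74, 0.627, -0.185, 0.159]
contact_force: [-0.2, -1.1, -1.3]
opening: 0.271
finger_force: 59.4
```

Request:
jog_arm --increments '[{"dx": 0,"dy": 0,"dz": -0.005,"ax": 0,"ay": 0,"az": 0,"gripper": -0.4},{"dx": 0,"dy": 0,"dz": -0.005,"ax": 0,"ay": 0,"az": 0,"gripper": -0.3},{"dx": 0,"dy": 0,"dz": -0.005,"ax": 0,"ay": 0,"az": 0,"gripper": -0.1},{"dx": 0,"dy": 0,"dz": -0.005,"ax": 0,"ay": 0,"az": 0,"gripper": 0.2},{"dx": 0,"dy": 0,"dz": -0.005,"ax": 0,"ay": 0,"az": 0,"gripper": 0.6},{"dx": 0,"dy": 0,"dz": -0.005,"ax": 0,"ay": 0,"az": 0,"gripper": 1},{"dx": 0,"dy": 0,"dz": -0.005,"ax": 0,"ay": 0,"az": 0,"gripper": 1},{"dx": 0,"dy": 0,"dz": -0.005,"ax": 0,"ay": 0,"az": 0,"gripper": 1}]'

```text
time: 7.7
eef_pos: [0.5476, -0.1157, 0.0906]
tcp_rot: [0.74, 0.627, -0.185, 0.159]
contact_force: [0.4, -0.2, 0.5]
opening: 1.0
finger_force: 0.0
```

```bash
python3 -c "
from look import *;look()
C=[.545,-.1285,.0635]
plan([(C,-9.5,28,.03),(C,-9.5,28,.12)])"
```

```text
[ 0.54756586 -0.11568644  0.09061425] [ 0.37999099 -0.20527584  0.46421488] 0.0
-35 5 [-6.5  8.5 12.7] 72.5 r 36.4 ang -74.0
-30 14 [-8.5  0.4 12.3] 80.9 r 35.2 ang -58.0
-25 16 [-8.3  2.5 12.5] 86.3 r 34.5 ang -46.0
-20 20 [-9.2 -1.1 14. ] 88.7 r 32.9 ang -37.0
-15 21 [-8.7  2.2 13.6] 93.6 r 34.5 ang -26.0
-10 22 [-9.   1.3 13.3] 95.6 r 34.6 ang -17.0
-5 27 [-9.4  0.2 13. ] 95.2 r 33.1 ang -9.0
0 24 [-9.3  1.4 14. ] 96.8 r 34.3 ang 0.0
5 23 [-9.1  0.9 13.5] 97.0 r 34.8 ang 8.0
10 25 [-9.4  0.5 12.9] 95.4 r 34.4 ang 17.0
15 28 [-8.7  0.8 13.7] 94.4 r 35.3 ang 25.0
20 16 [-8.5  0.2 12.2] 90.1 r 34.0 ang 36.0
(28, 0.03) [-0.002  0.009 -0.005] [ 0.002  0.002 -0.002]
(28, 0.12) [0.056 0.356 0.657] [ 0.002  0.002 -0.002]
```

Request:
jog_arm --increments '[{"dx": 0.02,"dy": 0.12,"dz": 0.22,"ax": 0,"ay": 0,"az": 0,"gripper": 1},{"dx": 0.04,"dy": 0.24,"dz": 0.44,"ax": 0,"ay": 0,"az": 0,"gripper": 1},{"dx": 0.058,"dy": 0.347,"dz": 0.662,"ax": 0,"ay": 0,"az": 0,"gripper": 1},{"dx": 0.058,"dy": 0.347,"dz": 0.662,"ax": 0,"ay": 0,"az": 0,"gripper": 1}]'

```text
time: 8.15
eef_pos: [0.5574, -0.0733, 0.1747]
tcp_rot: [0.74, 0.627, -0.182, 0.162]
contact_force: [1.3, 0.0, 0.3]
opening: 0.997
finger_force: 0.0
```

```bash
python3 -c "
from look import *;look('s3')
C=[.546,-.1287,.0635]
plan([(C,-9.5,28,.12),(C,-9.5,14,.12),(C,-9.5,0,.12),(C,-9.5,-14,.12),(C,-9.5,-28,.12),(C,-9.5,-30,.12)])"
```

```text
[ 0.5573822  -0.0732778   0.17473093] [1.3364044  0.02278603 0.30401871] 0.0
-35 6 [-8.1 -3.5 10.2] 72.6 r 36.4 ang -74.0
-30 14 [-8.4  1.9 13. ] 80.0 r 34.7 ang -60.0
-25 17 [-8.6  1.9 10.9] 87.0 r 35.0 ang -46.0
-20 23 [-9.2  1.2 12.8] 90.9 r 34.8 ang -35.0
-15 20 [-8.9  0.2 12.6] 93.3 r 34.3 ang -26.0
-10 23 [-8.9  2.  13.7] 96.4 r 35.4 ang -16.0
-5 22 [-9.1  0.1 13.1] 96.1 r 34.0 ang -8.0
0 24 [-9.5 -0.2 13.9] 95.9 r 33.4 ang 0.0
5 25 [-9.2  1.  13.2] 95.3 r 33.2 ang 9.0
10 24 [-9.5 -0.1 12.8] 94.9 r 33.9 ang 17.0
15 25 [-8.8  2.1 14. ] 93.1 r 34.1 ang 26.0
20 26 [-8.6  1.5 14.2] 90.2 r 34.2 ang 36.0
25 29 [-8.3  1.7 13.3] 79.8 r 30.4 ang 55.0
30 16 [-6.   2.  12.3] 66.2 r 30.2 ang 83.0
(28, 0.12) [ 0.005  0.006 -0.008] [ 0.002  0.003 -0.002]
(14, 0.12) [-0.033 -0.218  0.08 ] [ 0.156 -0.023 -0.001]
(0, 0.12) [-0.073 -0.457  0.109] [ 0.309 -0.048 -0.001]
(-14, 0.12) [-0.113 -0.695  0.08 ] [ 0.463 -0.074 -0.001]
(-28, 0.12) [-0.15  -0.92  -0.008] [ 0.616 -0.099 -0.   ]
(-30, 0.12) [-0.155 -0.95  -0.025] [ 0.638 -0.103 -0.   ]
```

View pics/s3.png

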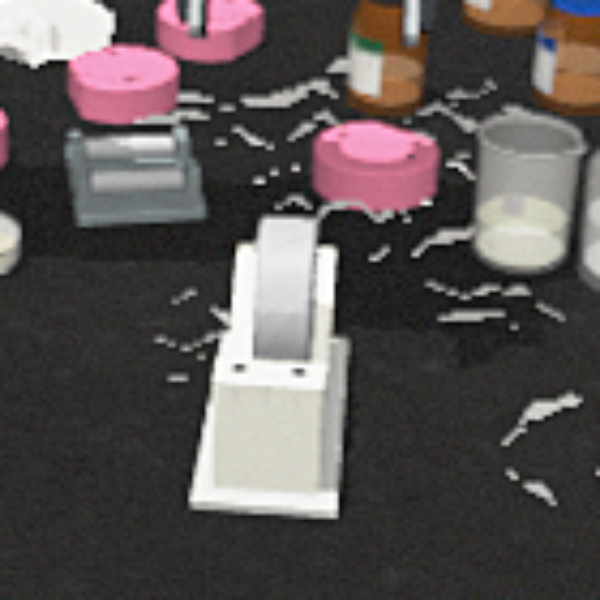

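The cell stands alone in the groove (crop 285,290). The flat is at about +79°, and the wall normal is at 135°. I'll swing round to -28°, regrip and roll it by about 56°.

Request:
jog_arm --increments '[{"dx": -0.017,"dy": -0.11,"dz": 0.045,"ax": 0.078,"ay": -0.012,"az": 0,"gripper": 1},{"dx": -0.033,"dy": -0.218,"dz": 0.08,"ax": 0.156,"ay": -0.023,"az": -0.001,"gripper": 1},{"dx": -0.053,"dy": -0.337,"dz": 0.1,"ax": 0.232,"ay": -0.035,"az": -0.001,"gripper": 1},{"dx": -0.073,"dy": -0.457,"dz": 0.109,"ax": 0.309,"ay": -0.048,"az": -0.001,"gripper": 1},{"dx": -0.093,"dy": -0.577,"dz": 0.1,"ax": 0.386,"ay": -0.061,"az": -0.001,"gripper": 1},{"dx": -0.113,"dy": -0.695,"dz": 0.08,"ax": 0.463,"ay": -0.074,"az": -0.001,"gripper": 1},{"dx": -0.13,"dy": -0.81,"dz": 0.045,"ax": 0.54,"ay": -0.087,"az": 0,"gripper": 1},{"dx": -0.15,"dy": -0.92,"dz": -0.008,"ax": 0.616,"ay": -0.099,"az": 0,"gripper": 1},{"dx": -0.15,"dy": -0.92,"dz": -0.008,"ax": 0.616,"ay": -0.099,"az": 0,"gripper": 1}]'

```text
time: 9.15
eef_pos: [0.534, -0.1872, 0.1648]
tcp_rot: [0.743, 0.624, 0.184, -0.16]
contact_force: [0.3, 0.7, 0.7]
opening: 0.998
finger_force: 0.0
```

```bash
python3 -c "
from look import *
C=[.546,-.1287,.0635]
print(get_state()['qpos'])
plan([(C,-9.5,-28,.12),(C,-9.5,-28,.06),(C,-9.5,-28,.03)])"
```

```text
[-0.68395226  0.23456444  1.86919371  0.43368637  1.3254395  -0.67956651]
(-28, 0.12) [0.022 0.025 0.039] [-0.003 -0.005  0.003]
(-28, 0.06) [ 0.061  0.256 -0.403] [-0.003 -0.005  0.003]
(-28, 0.03) [ 0.08   0.372 -0.624] [-0.003 -0.005  0.003]
```

Request:
jog_arm --increments '[{"dx": 0.03,"dy": 0.13,"dz": -0.22,"ax": 0,"ay": 0,"az": 0,"gripper": 1},{"dx": 0.03,"dy": 0.13,"dz": -0.22,"ax": 0,"ay": 0,"az": 0,"gripper": 1},{"dx": 0.03,"dy": 0.13,"dz": -0.22,"ax": 0,"ay": 0,"az": 0,"gripper": 1}]'

```text
time: 9.45
eef_pos: [0.5393, -0.1677, 0.1416]
tcp_rot: [0.74, 0.627, 0.183, -0.158]
contact_force: [-0.0, 0.0, -0.0]
opening: 0.998
finger_force: 0.0
```

```bash
python3 -c "
from look import *
C=[.546,-.1287,.0635]
print(get_state()['eef_pos'])
plan([(C,-9.5,-28,.09),(C,-9.5,-28,.06),(C,-9.5,-28,.03)])"
```

```text
[ 0.53928276 -0.16768922  0.1416439 ]
(-28, 0.09) [-0.002 -0.022  0.011] [-0.001 -0.003 -0.002]
(-28, 0.06) [ 0.017  0.093 -0.21 ] [-0.001 -0.003 -0.002]
(-28, 0.03) [ 0.037  0.209 -0.43 ] [-0.001 -0.003 -0.002]
```

It has settled. Now in to r = 0.03 and grip.

Request:
jog_arm --increments '[{"dx": 0.01,"dy": 0.05,"dz": -0.12,"ax": 0,"ay": 0,"az": 0,"gripper": 1},{"dx": 0.017,"dy": 0.093,"dz": -0.21,"ax": 0,"ay": 0,"az": 0,"gripper": 1},{"dx": 0.03,"dy": 0.15,"dz": -0.32,"ax": 0,"ay": 0,"az": 0,"gripper": 1},{"dx": 0.037,"dy": 0.209,"dz": -0.43,"ax": 0,"ay": 0,"az": 0,"gripper": 1},{"dx": 0.037,"dy": 0.209,"dz": -0.43,"ax": 0,"ay": 0,"az": 0,"gripper": 1},{"dx": 0.037,"dy": 0.209,"dz": -0.43,"ax": 0,"ay": 0,"az": 0,"gripper": 1}]'

```text
time: 10.05
eef_pos: [0.5443, -0.1432, 0.0904]
tcp_rot: [0.74, 0.627, 0.184, -0.157]
contact_force: [0.2, -0.1, 0.3]
opening: 0.997
finger_force: 0.0
```

Request:
jog_arm --increments '[{"dx": 0,"dy": 0,"dz": 0,"ax": 0,"ay": 0,"az": 0,"gripper": -1},{"dx": 0,"dy": 0,"dz": 0,"ax": 0,"ay": 0,"az": 0,"gripper": -1},{"dx": 0,"dy": 0,"dz": 0,"ax": 0,"ay": 0,"az": 0,"gripper": -1},{"dx": 0,"dy": 0,"dz": 0,"ax": 0,"ay": 0,"az": 0,"gripper": -1},{"dx": 0,"dy": 0,"dz": 0,"ax": 0,"ay": 0,"az": 0,"gripper": -1},{"dx": 0,"dy": 0,"dz": 0,"ax": 0,"ay": 0,"az": 0,"gripper": -1},{"dx": 0,"dy": 0,"dz": 0,"ax": 0,"ay": 0,"az": 0,"gripper": -1},{"dx": 0,"dy": 0,"dz": 0,"ax": 0,"ay": 0,"az": 0,"gripper": -1}]'

```text
time: 10.85
eef_pos: [0.5448, -0.1441, 0.0915]
tcp_rot: [0.74, 0.627, 0.184, -0.156]
contact_force: [-1.8, -1.5, 2.7]
opening: 0.271
finger_force: 59.3
```

```bash
python3 -c "
from look import *
print(get_state()['eef_pos'])
C=[.546,-.1287,.0635]
D=[.546,-.1287,.0655]
plan([(C,-9.5,-28,.03)]+[(D,-9.5,a,.03) for a in (-28,-21,-14,-7,0,7,14,21,28)])"
```

```text
[ 0.54480288 -0.14408131  0.09152589]
(-28, 0.03) [-0.009  0.012 -0.013] [ 0.001 -0.    -0.001]
(-28, 0.03) [-0.009  0.012  0.004] [ 0.001 -0.    -0.001]
(-21, 0.03) [-0.005  0.04   0.017] [-0.076  0.012 -0.001]
(-14, 0.03) [-0.     0.069  0.026] [-0.153  0.025 -0.001]
(-7, 0.03) [0.005 0.098 0.031] [-0.23   0.038 -0.001]
(0, 0.03) [0.01  0.128 0.033] [-0.306  0.051 -0.001]
(7, 0.03) [0.015 0.158 0.031] [-0.383  0.063 -0.001]
(14, 0.03) [0.02  0.188 0.026] [-0.46   0.076 -0.001]
(21, 0.03) [0.025 0.217 0.017] [-0.537  0.089 -0.001]
(28, 0.03) [0.029 0.244 0.004] [-0.613  0.102 -0.   ]
```

Request:
jog_arm --increments '[{"dx": 0,"dy": 0,"dz": 0.017,"ax": 0,"ay": 0,"az": 0,"gripper": -1},{"dx": 0.004,"dy": 0.028,"dz": 0.03,"ax": -0.077,"ay": 0.012,"az": 0,"gripper": -1},{"dx": 0.009,"dy": 0.057,"dz": 0.039,"ax": -0.154,"ay": 0.025,"az": 0,"gripper": -1},{"dx": 0.014,"dy": 0.086,"dz": 0.044,"ax": -0.231,"ay": 0.038,"az": 0,"gripper": -1},{"dx": 0.019,"dy": 0.116,"dz": 0.046,"ax": -0.307,"ay": 0.051,"az": 0,"gripper": -1},{"dx": 0.024,"dy": 0.146,"dz": 0.044,"ax": -0.384,"ay": 0.063,"az": 0,"gripper": -1},{"dx": 0.029,"dy": 0.176,"dz": 0.039,"ax": -0.461,"ay": 0.076,"az": 0,"gripper": -1},{"dx": 0.034,"dy": 0.205,"dz": 0.03,"ax": -0.538,"ay": 0.089,"az": 0,"gripper": -1},{"dx": 0.038,"dy": 0.232,"dz": 0.017,"ax": -0.614,"ay": 0.102,"az": 0,"gripper": -1},{"dx": 0.038,"dy": 0.232,"dz": 0.017,"ax": -0.614,"ay": 0.102,"az": 0,"gripper": -1}]'

```text
time: 11.85
eef_pos: [0.5476, -0.1131, 0.0905]
tcp_rot: [0.739, 0.629, -0.186, 0.154]
contact_force: [-0.7, 0.3, -2.4]
opening: 0.272
finger_force: 58.9
```

Request:
jog_arm --increments '[{"dx": 0,"dy": 0,"dz": 0,"ax": 0,"ay": 0,"az": 0,"gripper": -1},{"dx": 0,"dy": 0,"dz": 0,"ax": 0,"ay": 0,"az": 0,"gripper": -1}]'

```text
time: 12.05
eef_pos: [0.549, -0.1164, 0.0932]
tcp_rot: [0.741, 0.627, -0.185, 0.156]
contact_force: [-0.0, -0.4, -1.1]
opening: 0.271
finger_force: 58.9
```

```bash
python3 -c "
from look import *
look()
D=[.546,-.1287,.0655];E=[.546+.0007,-.1287+.0042,.0600]
plan([(D,-9.5,28,.03),(D,-9.5,28,.03),(E,-9.5,28,.03)])"
```

```text
[ 0.54903808 -0.11644248  0.09319833] [-0.0161986  -0.43243824 -1.14632119] 58.93905580043793
-35 5 [-5.8  2.5 12.1] 77.9 r 38.3 ang -66.0
-30 17 [-7.6  1.2 13.5] 83.8 r 36.8 ang -55.0
-25 20 [-7.6  2.1 14.5] 90.3 r 37.4 ang -42.0
-20 21 [-8.   1.3 13.6] 93.5 r 36.9 ang -33.0
-15 24 [-7.8  0.9 13.9] 97.2 r 37.8 ang -23.0
-10 23 [-8.5  1.  13.5] 98.8 r 37.6 ang -15.0
-5 26 [-10.4   2.9  15.1] 99.3 r 37.1 ang -8.0
0 33 [-14.1   1.3  23.5] 99.5 r 37.0 ang 0.0
5 36 [-18.5   4.3  25.5] 98.7 r 36.5 ang 8.0
10 36 [-19.3   2.6  22.7] 99.7 r 38.5 ang 15.0
15 28 [-4.6 10.4 28.5] 98.5 r 39.0 ang 23.0
20 9 [-10.9  11.6  35.6] 95.9 r 38.9 ang 31.0
30 2 [-24.7 -21.3 -18. ] 113.9 r 59.5 ang 30.0
(28, 0.03) [-0.007  0.016 -0.012] [-0.    -0.     0.001]
(28, 0.03) [-0.007  0.016 -0.012] [-0.    -0.     0.001]
(28, 0.03) [-0.001  0.051 -0.058] [-0.    -0.     0.001]
```

The cell is rotated and held about 2 mm clear. I'll set the flat down along the wall normal and release gently.

Request:
jog_arm --increments '[{"dx": 0.003,"dy": 0.02,"dz": -0.018,"ax": 0,"ay": 0,"az": 0,"gripper": -1},{"dx": 0.006,"dy": 0.04,"dz": -0.035,"ax": 0,"ay": 0,"az": 0,"gripper": -1},{"dx": 0.007,"dy": 0.043,"dz": -0.045,"ax": 0,"ay": 0,"az": 0,"gripper": -1},{"dx": 0.007,"dy": 0.043,"dz": -0.045,"ax": 0,"ay": 0,"az": 0,"gripper": -1}]'

```text
time: 12.5
eef_pos: [0.55, -0.1112, 0.0879]
tcp_rot: [0.74, 0.627, -0.186, 0.156]
contact_force: [-0.7, -1.2, -0.0]
opening: 0.27
finger_force: 59.0
```

```bash
python3 -c "
from look import *
look()"
```

```text
[ 0.54997352 -0.11121796  0.08794823] [-0.69053214 -1.19968357 -0.03079199] 58.96825432777405
-30 7 [-6.3  5.6 11.4] 72.5 r 31.6 ang -72.0
-25 17 [-7.8  3.  15. ] 80.2 r 30.6 ang -55.0
-20 20 [-7.6  2.8 14.7] 86.2 r 31.0 ang -40.0
-15 17 [-7.7  3.1 13.1] 89.2 r 30.7 ang -29.0
-10 24 [-8.4  1.8 14.1] 92.2 r 31.4 ang -19.0
-5 24 [-7.9  2.  15. ] 93.7 r 31.6 ang -9.0
0 24 [-8.4  2.4 18.4] 93.8 r 31.3 ang 0.0
5 29 [-12.9   3.4  18.8] 93.9 r 31.7 ang 9.0
10 39 [-19.2  -1.8  25.2] 93.1 r 32.2 ang 18.0
15 33 [-18.5   6.7  22.3] 94.2 r 35.0 ang 25.0
20 41 [-28.2   6.7  27. ] 101.5 r 43.8 ang 27.0
25 18 [-25.6   6.   34.2] 96.6 r 42.3 ang 36.0
30 12 [-27.6 -20.   35.6] 114.2 r 59.8 ang 30.0
35 9 [-29.4 -23.6 -19.1] 111.2 r 60.0 ang 36.0
```

Request:
jog_arm --increments '[{"dx": 0,"dy": 0,"dz": 0,"ax": 0,"ay": 0,"az": 0,"gripper": -0.4},{"dx": 0,"dy": 0,"dz": 0,"ax": 0,"ay": 0,"az": 0,"gripper": -0.3},{"dx": 0,"dy": 0,"dz": 0,"ax": 0,"ay": 0,"az": 0,"gripper": -0.1},{"dx": 0,"dy": 0,"dz": 0,"ax": 0,"ay": 0,"az": 0,"gripper": 0.2},{"dx": 0,"dy": 0,"dz": 0,"ax": 0,"ay": 0,"az": 0,"gripper": 0.6},{"dx": 0,"dy": 0,"dz": 0,"ax": 0,"ay": 0,"az": 0,"gripper": 1},{"dx": 0,"dy": 0,"dz": 0,"ax": 0,"ay": 0,"az": 0,"gripper": 1},{"dx": 0,"dy": 0,"dz": 0,"ax": 0,"ay": 0,"az": 0,"gripper": 1}]'

```text
time: 13.35
eef_pos: [0.55, -0.1107, 0.0877]
tcp_rot: [0.74, 0.627, -0.185, 0.156]
contact_force: [-0.1, -0.4, -0.7]
opening: 0.997
finger_force: 0.0
```

Request:
jog_arm --increments '[{"dx": 0.02,"dy": 0.12,"dz": 0.22,"ax": 0,"ay": 0,"az": 0,"gripper": 1},{"dx": 0.04,"dy": 0.24,"dz": 0.44,"ax": 0,"ay": 0,"az": 0,"gripper": 1},{"dx": 0.06,"dy": 0.36,"dz": 0.7,"ax": 0,"ay": 0,"az": 0,"gripper": 1},{"dx": 0.08,"dy": 0.5,"dz": 0.95,"ax": 0,"ay": 0,"az": 0,"gripper": 1},{"dx": 0.08,"dy": 0.5,"dz": 0.95,"ax": 0,"ay": 0,"az": 0,"gripper": 1},{"dx": 0.08,"dy": 0.5,"dz": 0.95,"ax": 0,"ay": 0,"az": 0,"gripper": 1},{"dx": 0.08,"dy": 0.5,"dz": 0.95,"ax": 0,"ay": 0,"az": 0,"gripper": 1}]'

```text
time: 14.05
eef_pos: [0.5586, -0.051, 0.2001]
tcp_rot: [0.74, 0.627, -0.186, 0.155]
contact_force: [-0.6, -0.4, 0.1]
opening: 0.998
finger_force: 0.0
```

```bash
python3 -c "
from look import *
look('s4')"
```

```text
[ 0.55861682 -0.05098399  0.20012857] [-0.58347021 -0.44695523  0.13955949] 0.0
-30 6 [-6.6  2.8 11.9] 70.9 r 31.2 ang -74.0
-25 15 [-6.7  2.9 14.7] 76.3 r 28.6 ang -61.0
-20 19 [-7.7  4.2 14.1] 82.7 r 28.4 ang -45.0
-15 19 [-8.1  1.2 13.8] 86.0 r 27.9 ang -33.0
-10 22 [-8.   3.5 14.6] 89.4 r 28.7 ang -20.0
-5 23 [-7.9  0.8 13.9] 91.7 r 29.6 ang -10.0
0 22 [-8.   3.8 14.2] 93.0 r 30.5 ang 0.0
5 24 [-8.5  1.8 13.1] 92.3 r 30.2 ang 10.0
10 23 [-8.   0.7 13.6] 91.3 r 30.5 ang 19.0
15 23 [-8.3  2.7 14.5] 90.9 r 32.1 ang 28.0
20 26 [-8.5  1.8 14.2] 88.6 r 32.9 ang 37.0
25 23 [-8.2  1.4 13.1] 84.6 r 33.4 ang 48.0
30 21 [-7.9  2.6 13. ] 81.8 r 35.7 ang 57.0
35 24 [-7.5  3.1 13.4] 72.6 r 36.4 ang 74.0
40 8 [-6.   4.6 12.9] 65.5 r 40.1 ang 86.0
```

View pics/s4.png

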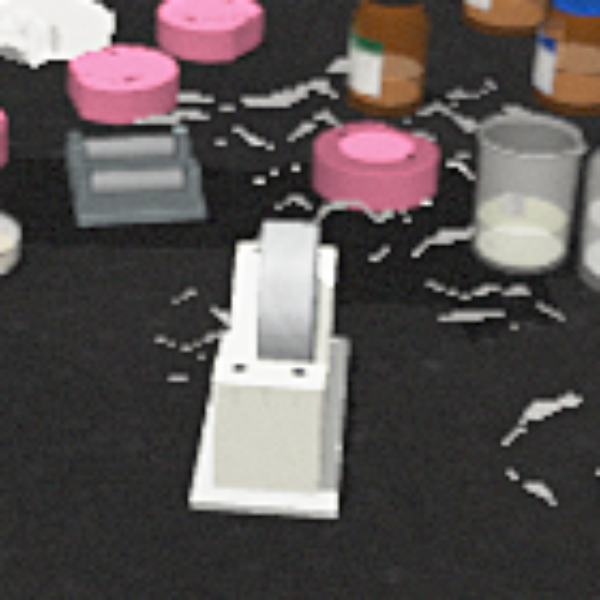

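The cell stands alone and the visible rim is round, so the flat is down. Its centre is at v ≈ +4 mm and z ≈ 59 mm, the heights given for flush on the left wall. I'll hand it in.

```bash
python3 -c "
from h import *
print(job.sign_off())"
```

```text
the job is handed in; nothing more can be done
None
```

The job is handed in: the lens cell was stood in the V-block groove and let go, then gripped again and rolled, and my last depth reading put its flat flush on the left (+y) wall with the arm clear; sign-off gave no verdict.

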